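# Find the rocking foot of a pump set and wedge it firm

## Robot

A 6-joint arm with a two-finger parallel gripper is mounted at the origin on the work surface. World frame = base frame: x ahead of the robot, y to its left, z up, the work surface at z = 0. Lengths are in m, angles in rad, forces in N, time in s.
With the tool pointing down it reaches from about 0.375 to 0.75 m from the base axis. Payload 9 kg.
Tool frame: the origin (TCP) lies midway between the tips of the shut fingers; the grasp point (between the pads) lies 19 mm behind it (grip_point_offset is the distance from the TCP to the grasp point, in m); x points along the fingers, y is the direction in which the jaws open and shut, and the axes are right-handed (so a half turn about x gives the same grasp; the last joint's range is limited). The gripper opens to 85 mm and grips with 20 to 120 N. Pads are 22 mm wide; open, the fingers measure 114 mm over their backs; the gripper's body (76 mm by 85 mm) begins 54 mm behind the grasp point. The pads swing forward as they close: fully open they stand 13 mm farther back than shut.
Start: joints at [-1.415, 0.104, 0.097, 1.564, 0, 1.353], TCP at [0.219, -0.559, 0.231] pointing down, gripper open.
Joint ranges: [-2.99, 2.99], [-0.84, 1.86], [-1.1, 1.16], [-1.84, 2.11], [-1.51, 1.56], [-3.14, 3.14]. Speed limits (rad/s): [2.22, 2.22, 2.57, 3.14, 3.14, 3.14].

## Interface

Orientations are given as a rotation vector (axis times angle).
In Python, from rig import get_obs, camera, camera_model, close_job, grip_point_offset gives the robot as it stands.
- The arm moves only by the tool drive_tool, never from a script. Its argument "rows" is text: rows parted by semicolons, each of 7 numbers parted by spaces: the shift along the world's x, y, z normalised to -1 to 1, where 1 is 0.02 m, then the turn, a rotation vector about the world's x, y, z normalised to -1 to 1, where 1 is 120 degrees, then the gripper command: -1 is shut, 1 is fully open, values between are in proportion. In form: tx ty tz rx ry rz grip; .... A call has 1 to 8 rows; each row shifts and turns the pose as measured when the row begins; what a row does not reach is not made up. A row lasts 1/8 s, in which the tool goes at most 62.5 mm and 10.7 degrees, less where a joint would pass 70% of its speed; a pose out of reach is approached as far as the arm can. A call with a number of a shift or a turn outside -1 to 1 is refused whole. A call with a gripper value outside its range is refused whole. The fingers move at their own pace and stop on an object; "grip_force" is the grip in N (left out, the last holds). Time passes only in rows, so rows that do not move let the fingers close. It gives the time, the measured TCP pose, the force and the opening at its end, in the units of the state.
- get_obs(): the state, without advancing time (a new reading comes with each control period).
- camera(name): name is "side" or "top" or "wrist"; returns the picture (480x640x3 uint8, red, green, blue); there is no depth.
- camera_model(name): a dict with "mtx" (3x3 intrinsics, pixels), "xyz" and "orientation" of the camera in the world; the wrist camera has in their place "hand_eye" (4x4, takes a point from camera to tool coordinates, whose origin is the TCP and whose axes are the tool frame's). Camera axes: x right, y up, looking along -z (the intrinsics and any distortion apply to the point x, -y, -z); pixel columns grow to the right and rows downward; lengths in m; the calibration is good to about 2 mm. The wrist camera is an equidistant fisheye: a pixel r from the principal point sees the ray r / f radians off the axis. A picture is of the moment at which its call begins: read the wrist's pose just before it. camera_model takes no time and is no camera call.
- close_job(): hands the job in, once; it reports no verdict.
The state is a dict: "t": time; "joint_pos": joint angles; "joint_velocities": joint speeds; "joint_torque": joint torques, N m; "position": TCP position; "eef_rot": TCP orientation; "contact_force": force on the tool from outside, world axes, zero at the start; "moment": the same for the moment, N m; "finger_gap": finger opening in m.
Only numpy, scipy, OpenCV 4.12 (cv2) and the standard library are available. Lean on these libraries where they do the work, as an engineer would, in place of code of your own. Each camera call takes 0.05 s, during which the arm holds its last target. There are 200 camera calls.

## Task

Press down gently on the pump's yellow front feet to find the one that rocks, then slide the brass wedge, thin end first along the packer bar, under that foot until it just bears, without jacking the pump up. Let go, then press the wedged foot and after it the other front foot again to make sure that neither dips; use light hand forces throughout, don't shove the pump along, and leave the other things alone.

Things in the scene. Friction and masses are not known exactly. Their poses are not given: they have to be found in the camera images.
- pump: Electric pump set, 3 kg (+-20 %), loose, standing level. Origin: centre of its four feet at their undersides, 20 mm above the shelf; x to its rear (pump head, away from the robot), y to its left. Feet 14 mm high, centred at x +-75, y +-80 mm. Green base plate 170 mm wide, top 3 mm below the tops of the feet. Blue motor up to 118 mm above the origin over x -25..+108, y +-46 mm.
- foot_left: Yellow front left foot of the pump (+y side), part of it, 36 (x) by 24 by 14 mm. Origin: centre of its underside; axes as the pump's. It stands on both rear feet and one front foot. Under the other front foot, left or right, is a gap of 3.5 to 7 mm.
- foot_right: Yellow front right foot of the pump (-y side), part of it, as the left one. About 3 to 6 N on the loose front foot tips the pump until that foot meets its packer; let go, it comes back up. The sound foot does not yield.
- press_left (a point): Centre of the flat top of the front left foot, 14 mm above its underside: where to press.
- press_right (a point): Centre of the flat top of the front right foot: where to press.
- bed: Fixed flat steel plate under the pump, 6 mm thick, x -225..+125, y +-135 mm about its origin, which lies on the shelf (z = 0) below the pump's middle; axes as the pump's within 0.02 rad, 2 mm.
- packer_left (a point): Middle of the left packer's front end, 20 mm above the shelf. A packer is a fixed flat dark steel bar, 46 mm wide, lying under a front foot and running from 20 mm behind the foot's centre to 110 mm before it (-x). Its top is 20 mm above the shelf under the sound foot, 3.5 to 7 mm lower under the loose foot.
- packer_right (a point): The same point of the right packer (this point too is 20 mm above the shelf whether or not that packer is the low one).
- wedge: Loose brass taper wedge with a red upright grip tab, 0.14 kg. 98 mm long, 32 mm wide, flat underside. Origin: centre of the tapered part's underside; x points to the thin toe (+40 mm), z up. Thickness rises evenly from 2 mm at the toe to 10 mm at 80 mm behind it, then stays 10 mm for 18 mm. Self-locking: it stays where it is pushed.
- wedge_toe (a point): The toe of the wedge: middle of its thin edge, on the underside.
- wedge_grip (a point): A point in the wedge's grip tab, 40 mm above the wedge's underside and 89 mm behind the toe. The tab is 18 mm along x, 14 mm wide along y (take it across this), and rises from 10 to 55 mm above the underside.
- pump_can: Bystander: red pump oil can, 150 mm tall, in the orange tray. Origin at its underside (tools: on the axis).
- jar: Bystander: clear glass clamp-lid jar, 107 mm tall, in the orange tray. Origin at its underside (tools: on the axis).
- mug: Bystander: white ceramic mug, 85 mm tall, in the orange tray. Origin at its underside (tools: on the axis).
- grease_tin: Bystander: yellow tin, 72 mm diameter, 70 mm tall. Origin at its underside (tools: on the axis).
- spanner: Bystander: steel spanner lying in the tray. Origin at its underside (tools: on the axis).
- brush: Bystander: brush lying on the shelf. Origin at its underside (tools: on the axis).
- flange: Bystander: square steel flange 70x70x10 mm lying on the shelf. Origin at its underside (tools: on the axis).
Mind the look-alikes: they are no part of the job. Several things have the shape of the wedge; the one meant has the colours described above.

How it is judged:
On the way, in this order (a step that is already met when the one before it is completed fails the run):
1. the loose front foot is pressed (over 4 N) so that it dips by more than 1.5 mm (((contact force between the fingers and foot_left above 4 N and height (world z) of press_left below 0.0325 m) or (contact force between the fingers and foot_right above 4 N and height (world z) of press_right below 0.0325 m))), for 0.1 s.
2. the wedge's toe is at least 4 mm in under that front foot and the foot bears on it (((x of wedge_toe in the frame of foot_left above -0.014 m and horizontal distance between wedge_toe and foot_left below 0.05 m and z of wedge_toe in the frame of foot_left below 0 m and angle between the x axis of wedge and the x axis of pump, either way round below 0.2 rad and contact force between wedge and foot_left above 0.3 N) or (x of wedge_toe in the frame of foot_right above -0.014 m and horizontal distance between wedge_toe and foot_right below 0.05 m and z of wedge_toe in the frame of foot_right below 0 m and angle between the x axis of wedge and the x axis of pump, either way round below 0.2 rad and contact force between wedge and foot_right above 0.3 N))), for 0.2 s.
3. the wedged foot is pressed again (over 4 N) with the wedge let go and dips by less than 1.5 mm (contact force between the fingers and wedge below 0.1 N and (((x of wedge_toe in the frame of foot_left above -0.014 m and horizontal distance between wedge_toe and foot_left below 0.05 m and z of wedge_toe in the frame of foot_left below 0 m and angle between the x axis of wedge and the x axis of pump, either way round below 0.2 rad and contact force between wedge and foot_left above 0.3 N) and (contact force between the fingers and foot_left above 4 N and height (world z) of press_left above 0.0325 m)) or ((x of wedge_toe in the frame of foot_right above -0.014 m and horizontal distance between wedge_toe and foot_right below 0.05 m and z of wedge_toe in the frame of foot_right below 0 m and angle between the x axis of wedge and the x axis of pump, either way round below 0.2 rad and contact force between wedge and foot_right above 0.3 N) and (contact force between the fingers and foot_right above 4 N and height (world z) of press_right above 0.0325 m)))), for 0.15 s.
4. then the other front foot is pressed (over 4 N) and dips by less than 1.5 mm ((((x of wedge_toe in the frame of foot_left above -0.014 m and horizontal distance between wedge_toe and foot_left below 0.05 m and z of wedge_toe in the frame of foot_left below 0 m and angle between the x axis of wedge and the x axis of pump, either way round below 0.2 rad) and (contact force between the fingers and foot_right above 4 N and height (world z) of press_right above 0.0325 m)) or ((x of wedge_toe in the frame of foot_right above -0.014 m and horizontal distance between wedge_toe and foot_right below 0.05 m and z of wedge_toe in the frame of foot_right below 0 m and angle between the x axis of wedge and the x axis of pump, either way round below 0.2 rad) and (contact force between the fingers and foot_left above 4 N and height (world z) of press_left above 0.0325 m)))), for 0.15 s.
At the end, for the whole second after the job is handed in: The wedge, let go, lies under the rocking front foot: toe at least 4 mm in, pointing along the pump within 0.2 rad. Both front feet are within 1.5 mm of their level height (tops 34 mm above the shelf), and everything is at rest (((x of wedge_toe in the frame of foot_left above -0.014 m and horizontal distance between wedge_toe and foot_left below 0.05 m and z of wedge_toe in the frame of foot_left below 0 m and angle between the x axis of wedge and the x axis of pump, either way round below 0.2 rad) or (x of wedge_toe in the frame of foot_right above -0.014 m and horizontal distance between wedge_toe and foot_right below 0.05 m and z of wedge_toe in the frame of foot_right below 0 m and angle between the x axis of wedge and the x axis of pump, either way round below 0.2 rad)) and linear speed of each of pump, wedge below 0.01 m/s and height (world z) of press_left between 0.0325 and 0.0355 m and height (world z) of press_right between 0.0325 and 0.0355 m); the robot touches nothing.
It fails at once if the pump is pressed by the robot, or the wedge driven against it, with more than 45 N (contact force between any of the arm, the fingers, wedge and pump above 45 N).
It fails at once if the pump is jacked up: a front foot more than 3 mm above its level height (height (world z) of any of press_left, press_right above 0.037 m).
It fails at once if the pump is shoved more than 12 mm (distance of pump from where it was at the start of the episode above 0.012 m).
It fails at once if a bystander is moved more than 30 mm (distance of any of pump_can, jar, mug, grease_tin, spanner, brush, flange from where it was at the start of the episode above 0.03 m).
It fails at once if the can, jar, mug or tin is tipped (angle between any of pump_can, jar, mug, grease_tin's own z axis and vertical above 0.4 rad).
It also fails if it takes over 72 s, if anything falls off the work surface, if the arm or the gripper's body presses on something with over 40 N, if the wrist force passes 120 N, or if a joint passes its speed limit or range.

## Working session

There is one attempt and no reset: what is moved stays moved. The work goes in short steps, Python scripts to look and compute and a tool call to move; the robot and the scene stay as the last step left them, time stands still between calls to the robot, and variables do not carry over. Pictures are saved under pics/ and viewed, about 8 in all and at most 12, crops included, and the job is handed in when it is done.

Besides the shell and the picture viewer there is one more tool, called in YAML: its name, and indented under it one key for each argument. drive_tool: Moves the arm, as the interface text tells. Its arguments: {"type":"object","properties":{"rows":{"type":"string"},"grip_force":{"type":"number"}},"required":["rows"]}

```bash
mkdir -p pics; ls; cat > h.py <<'E'
import numpy as np,cv2
from scipy.spatial.transform import Rotation as R
from rig import get_obs,camera,camera_model,close_job,grip_point_offset
def rot(o):
    o=np.array(o,float)
    return o if o.shape==(3,3) else (R.from_rotvec(o).as_matrix() if o.size==3 else R.from_quat(o).as_matrix())
def ray(name,u,v,obs=None):
    m=camera_model(name);K=np.array(m['mtx'])
    x=(u-K[0,2])/K[0,0];y=(v-K[1,2])/K[1,1]
    if name=='wrist':
        r=np.hypot(x,y);s=np.sin(r)/max(r,1e-9);d=np.array([x*s,-y*s,-np.cos(r)])
        H=np.array(m['hand_eye']);Rt=rot(obs['eef_rot'])
        return Rt@H[:3,3]+np.array(obs['position']),Rt@H[:3,:3]@d
    d=np.array([x,-y,-1.]);return np.array(m['xyz']),rot(m['orientation'])@d
def at(name,u,v,z,obs=None):
    o,d=ray(name,u,v,obs);return o+d*(z-o[2])/d[2]
def proj(name,p,obs=None):
    m=camera_model(name);K=np.array(m['mtx'])
    if name=='wrist':
        H=np.array(m['hand_eye']);Rt=rot(obs['eef_rot']);q=Rt.T@(np.array(p)-obs['position']);q=H[:3,:3].T@(q-H[:3,3])
        a=np.array([q[0],-q[1]]);n=np.linalg.norm(a);th=np.arctan2(n,-q[2]);a=a/max(n,1e-9)*th
    else:
        q=rot(m['orientation']).T@(np.array(p)-np.array(m['xyz']));a=np.array([q[0],-q[1]])/-q[2]
    return K[0,0]*a[0]+K[0,2],K[1,1]*a[1]+K[1,2]
def snap(name,f):
    o=get_obs();im=camera(name);cv2.imwrite('pics/'+f,im[:,:,::-1]);return o,im
E
python3 - <<'E'
from h import *
for n in('top','side','wrist'):print(camera_model(n))
snap('top','t1.png');snap('side','s1.png');print(get_obs(),grip_point_offset)
E
```

```text
pics
{'mtx': array([[552.63606384,   0.        , 316.35366866],
       [  0.        , 552.63606384, 234.76298003],
       [  0.        ,   0.        ,   1.        ]]), 'xyz': array([ 0.24151771, -0.02568109,  1.60703023]), 'orientation': array([ 0.12274763, -0.13345567, -1.58949592])}
{'mtx': array([[578.20305705,   0.        , 320.91560743],
       [  0.        , 578.20305705, 243.92178642],
       [  0.        ,   0.        ,   1.        ]]), 'xyz': array([0.11048379, 1.07663401, 0.7484256 ]), 'orientation': array([ 0.24069541, -1.4184995 , -2.45038029])}
{'mtx': array([[371.64829954,   0.        , 323.18782589],
       [  0.        , 371.64829954, 235.6243142 ],
       [  0.        ,   0.        ,   1.        ]]), 'hand_eye': array([[-7.81480837e-04,  2.68759671e-01, -9.63206950e-01,
        -1.43025500e-01],
       [ 9.99999679e-01,  3.71557129e-05, -8.00964558e-04,
        -9.11450268e-04],
       [-1.79478330e-04, -9.63207266e-01, -2.68759613e-01,
        -6.74492338e-02],
       [ 0.00000000e+00,  0.00000000e+00,  0.00000000e+00,
         1.00000000e+00]])}
{'t': 0.1, 'joint_pos': array([-1.41474007e+00,  1.04634979e-01,  9.65511022e-02,  1.56388974e+00,
       -2.20167498e-05,  1.35312143e+00]), 'joint_velocities': array([-8.54614556e-05, -3.87712438e-04,  2.14294715e-03, -4.99572762e-04,
       -1.36897207e-03, -2.17400508e-03]), 'joint_torque': array([ 7.64241850e-03, -5.58204210e+01,  5.04721498e+01,  1.27640276e-02,
       -2.74355571e-04,  9.07999436e-07]), 'position': array([ 0.21902475, -0.55827954,  0.23060501]), 'eef_rot': array([ 2.01766615,  0.38268911, -2.01763687]), 'contact_force': array([-0.06640365,  0.50456227,  0.25611685]), 'moment': array([-0.03055074,  0.01973227,  0.00764772]), 'finger_gap': 0.08535899081916341} 0.0187
```

View pics/t1.png

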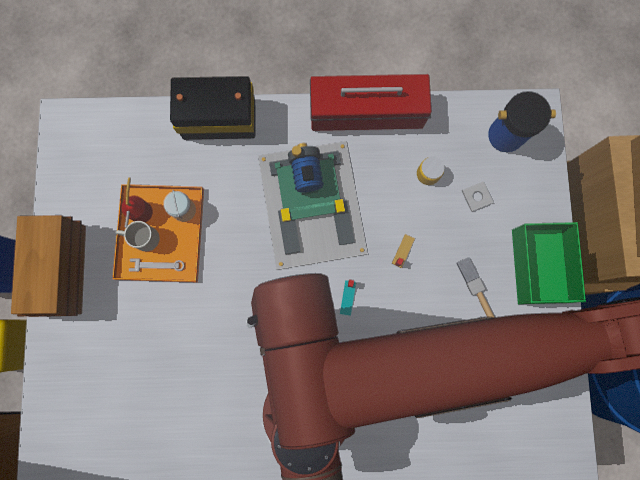

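View pics/s1.png

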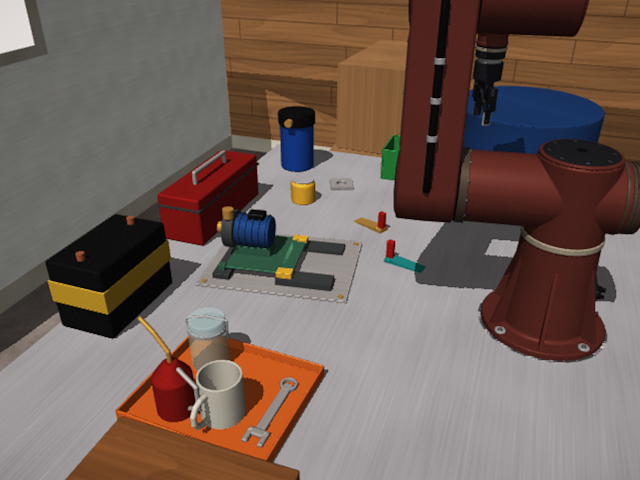

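The top view shows the yellow feet at about (286,214) left and (340,206) right. The brass wedge is near (404,250), with its red tab at (399,262). The teal wedge at (348,297) is the look-alike.

```bash
python3 - <<'E'
from h import *
im=cv2.imread('pics/t1.png')
hsv=cv2.cvtColor(im,cv2.COLOR_BGR2HSV)
def blob(lo,hi,box):
    x0,y0,x1,y1=box;m=cv2.inRange(hsv[y0:y1,x0:x1],lo,hi);ys,xs=np.nonzero(m)
    return xs.mean()+x0,ys.mean()+y0,len(xs),cv2.minAreaRect(np.c_[xs+x0,ys+y0].astype(np.float32))
L=blob((22,150,120),(34,255,255),(270,200,300,228));Rr=blob((22,150,120),(34,255,255),(328,195,355,220))
W=blob((12,100,90),(24,255,255),(380,225,425,270));T=blob((0,150,80),(8,255,255),(380,250,425,275))
for b in(L,Rr,W,T):print(b)
l=at('top',*L[:2],.034);r=at('top',*Rr[:2],.034);print(l,r,np.linalg.norm(l-r))
d=l-r;print('pump yaw',np.arctan2(-d[0],d[1]))
print('tab top',at('top',*T[:2],.05)); print([at('top',*p,.006) for p in cv2.boxPoints(W[3])])
print('side check feet',[proj('side',p) for p in(l,r)])
for q in [(290,253),(346,243)]: print(at('top',*q,.018))
E
python3 -c "
import cv2;i=cv2.imread('pics/t1.png')[130:320,240:430];cv2.imwrite('pics/c1.png',cv2.resize(i,None,fx=3,fy=3,interpolation=3))"
```

```text
(np.float64(285.1313131313131), np.float64(214.17171717171718), 99, ((285.0, 214.0), (12.0, 8.0), 90.0))
(np.float64(339.44117647058823), np.float64(205.35294117647058), 102, ((339.47296142578125, 205.3378448486328), (12.329923629760742, 8.055550575256348), 80.53767395019531))
(np.float64(403.4561403508772), np.float64(248.79298245614035), 285, ((402.9462890625, 250.78289794921875), (10.755826950073242, 31.91826629638672), 24.775142669677734))
(np.float64(400.1666666666667), np.float64(260.6111111111111), 18, ((399.9000244140625, 260.70001220703125), (4.0249223709106445, 4.919349670410156), 26.56505012512207))
[0.56202212 0.04980261 0.034     ] [ 0.58472373 -0.10855053  0.034     ] 0.15997212770886307
pump yaw 0.14239047664442084
tab top [ 0.41734762 -0.27513755  0.05      ]
[array([ 0.41583926, -0.25622618,  0.006     ]), array([ 0.50048512, -0.29939952,  0.006     ]), array([ 0.48645162, -0.32742525,  0.006     ]), array([ 0.40203212, -0.28406293,  0.006     ])]
side check feet [(np.float64(285.2496372695807), np.float64(270.462265554481)), (np.float64(301.2547256565676), np.float64(237.1339740300849))]
[0.45026779 0.03805364 0.018     ]
[ 0.47594048 -0.12513818  0.018     ]
```

View pics/c1.png

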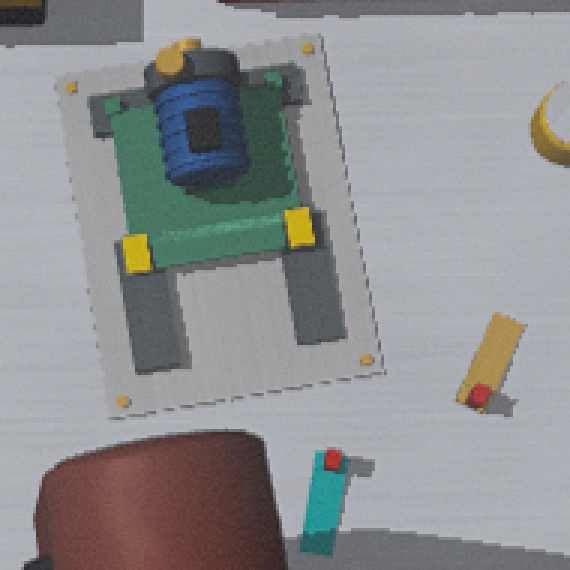

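```bash
python3 - <<'E'
from h import *
o=get_obs();M=rot(o['eef_rot']);print(M.round(3)); print(R.from_matrix(M).as_rotvec())
print('jaw yaw',np.arctan2(M[1,1],M[0,1]))
E
```

```text
[[-0.     0.365 -0.931]
 [ 0.001 -0.931 -0.365]
 [-1.    -0.001 -0.   ]]
[ 2.01766615  0.38268911 -2.01763687]
jaw yaw -1.1970650288681584
```

drive_tool:
  rows: "0.76 0.94 0 0 0 0.058 -1;0.76 0.94 0 0 0 0.058 -1;0.76 0.94 0 0 0 0.058 -1;0.76 0.94 0 0 0 0.058 -1;0.76 0.94 0 0 0 0.058 -1;0.76 0.94 0 0 0 0.058 -1;0.76 0.94 0 0 0 0.058 -1;0.76 0.94 0 0 0 0.058 -1"
  grip_force: 40

```text
t: 1.1
position: [0.3422, -0.4024, 0.2265]
eef_rot: [1.353, 1.117, -1.356]
contact_force: [-0.2, -0.4, -0.5]
finger_gap: -0.0
```

drive_tool:
  rows: "0.76 0.94 0 0 0 0.058 -1;0.76 0.94 0 0 0 0.058 -1;0.76 0.94 0 0 0 0.058 -1;0.76 0.94 0 0 0 0.058 -1;0.76 0.94 0 0 0 0.058 -1;0.76 0.94 0 0 0 0.058 -1;0.76 0.94 0 0 0 0.058 -1;0.76 0.94 0 0 0 0.058 -1"

```text
t: 2.1
position: [0.4665, -0.2453, 0.2234]
eef_rot: [0.594, 1.499, -0.601]
contact_force: [0.2, -0.3, 0.7]
finger_gap: 0.0001
```

drive_tool:
  rows: "0.76 0.88 0 0 0 0.058 -1;0.76 0.88 0 0 0 0.058 -1;0.76 0.88 0 0 0 0.058 -1;0.76 0.88 0 0 0 0.058 -1;0.76 0.88 0 0 0 0.058 -1;0.7 0.88 0 0 0 0.058 -1;0.5 0.4 0 0 0 0.058 -1;0 0 0 0 0 0 -1"

```text
t: 3.1
position: [0.5688, -0.1253, 0.2199]
eef_rot: [-0.098, 1.583, 0.087]
contact_force: [-0.4, 0.8, 0.0]
finger_gap: -0.0
```

```bash
cat >> h.py <<'E'
def st(tx,ty,yaw):
    o=get_obs();M=rot(o['eef_rot']);p=np.array(o['position']);y=np.arctan2(M[1,1],M[0,1])
    print('t',round(o['t'],2),'p',p.round(4),'yaw',y.round(3),'axis',M[:,0].round(3),'F',np.round(o['contact_force'],2),'j6',o['joint_pos'][5].round(2))
    # tilt fix rotvec to exact pose, units
    c,s=np.cos(yaw),np.sin(yaw);T=np.array([[0,c,0],[0,s,0],[-1,0,0]],float);T[:,2]=np.cross(T[:,0],T[:,1])
    print('shift units',((np.array([tx,ty])-p[:2])/.02).round(2),'rot units',(R.from_matrix(T@M.T).as_rotvec()/np.radians(120)).round(4))
E
python3 - <<'E'
from h import *
st(.582,-.109,1.713)
o,_=snap('wrist','w1.png')
for p in [(.562,.05,.034),(.585,-.109,.034)]:print(proj('wrist',p,o))
E
```

```text
t 3.1 p [ 0.5688 -0.1253  0.2199] yaw 1.689 axis [-0.014 -0.008 -1.   ] F [-0.38  0.81  0.03] j6 -0.55
shift units [0.66 0.81] rot units [ 0.0037 -0.0064  0.0116]
(np.float64(501.0370761113768), np.float64(229.91652318923303))
(np.float64(339.4505560811327), np.float64(233.48869870870615))
```

View pics/w1.png

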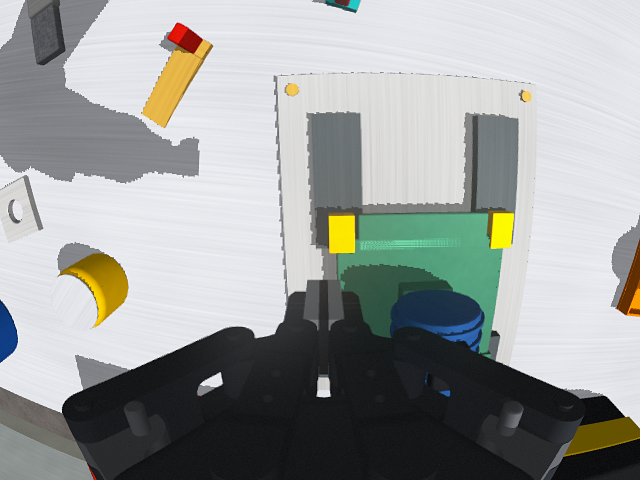

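The wrist view shows the right foot's top at about (341,232) and the left's at (501,230). Both match the projections within 2 px. The brass wedge has its toe at (155,118) and its tab at (186,40).

drive_tool:
  rows: "0.66 0.8 -1 0.004 -0.006 0.012 -1;0 0 -1 0 0 0 -1;0 0 -1 0 0 0 -1;0 0 -1 0 0 0 -1;0 0 -1 0 0 0 -1;0 0 -1 0 0 0 -1;0 0 -1 0 0 0 -1;0 0 -0.5 0 0 0 -1"

```text
t: 4.15
position: [0.5763, -0.1154, 0.0627]
eef_rot: [-0.093, 1.574, 0.091]
contact_force: [-0.1, 0.1, 0.9]
finger_gap: 0.0003
```

```bash
python3 -c "
from h import *
st(.582,-.109,1.713)"
```

```text
t 4.15 p [ 0.5763 -0.1154  0.0627] yaw 1.688 axis [-0.005 -0.002 -1.   ] F [-0.09  0.05  0.94] j6 -0.53
shift units [0.28 0.32] rot units [ 0.0007 -0.0024  0.0121]
```

drive_tool:
  rows: "0.28 0.32 -0.5 0 -0.002 0.012 -1;0.05 0.05 -0.5 0 0 0.004 -1;0 0 -0.2 0 0 0 -1;0 0 -0.1 0 0 0 -1"

```text
t: 4.65
position: [0.5832, -0.1081, 0.0355]
eef_rot: [-0.12, 1.568, 0.117]
contact_force: [-0.2, -0.5, 0.1]
finger_gap: -0.0002
```

drive_tool:
  rows: "0 0 -0.1 0 0 0 -1;0 0 -0.1 0 0 0 -1;0 0 -0.1 0 0 0 -1"

```text
t: 5.03
position: [0.5834, -0.1086, 0.0304]
eef_rot: [-0.12, 1.568, 0.116]
contact_force: [-3.6, -0.6, 3.6]
finger_gap: -0.0003
```

drive_tool:
  rows: "0 0 -0.1 0 0 0 -1;0 0 -0.1 0 0 0 -1"

```text
t: 5.28
position: [0.5835, -0.1088, 0.0281]
eef_rot: [-0.121, 1.568, 0.115]
contact_force: [-12.5, 4.2, 26.5]
finger_gap: -0.0002
```

drive_tool:
  rows: "0 0 -0.1 0 0 0 -1;0 0 -0.05 0 0 0 -1"

```text
t: 5.52
position: [0.5835, -0.1088, 0.0285]
eef_rot: [-0.122, 1.567, 0.115]
contact_force: [-7.0, 1.3, 10.4]
finger_gap: 0.0
```

drive_tool:
  rows: "0 0 1 0 0 0 -1;0 0 1 0 0 0 -1;-0.9 -0.9 1 0 0 -0.035 0;-0.9 -0.9 1 0 0 -0.035 0;-1 -1 1 0 0 -0.035 0;-1 -1 1 0 0 -0.035 0;-1 -1 0 0 0 -0.035 0;-1 -1 0 0 0 -0.035 0"

```text
t: 6.52
position: [0.4664, -0.227, 0.1551]
eef_rot: [0.23, 1.553, -0.239]
contact_force: [0.3, -0.3, 0.9]
finger_gap: 0.0426
```

drive_tool:
  rows: "-1 -1 0 0 0 -0.035 0;-0.8 -0.8 0 0 0 -0.035 0;0 0 0 0 0 0 0"

```text
t: 6.9
position: [0.4291, -0.2657, 0.1569]
eef_rot: [0.349, 1.533, -0.361]
contact_force: [0.3, -0.4, -1.3]
finger_gap: 0.043
```

```bash
python3 - <<'E'
from h import *
st(.417,-.275,1.10)
o,_=snap('wrist','w2.png')
print(o['finger_gap'],proj('wrist',(.417,-.275,.055),o))
E
```

```text
t 6.9 p [ 0.4291 -0.2657  0.1569] yaw 1.117 axis [ 0.006 -0.009 -1.   ] F [ 0.27 -0.36 -1.25] j6 -0.36
shift units [-0.61 -0.47] rot units [ 0.0043  0.0029 -0.0083]
0.043004313397875124 (np.float64(303.78438838857863), np.float64(225.49973253032516))
```

View pics/w2.png

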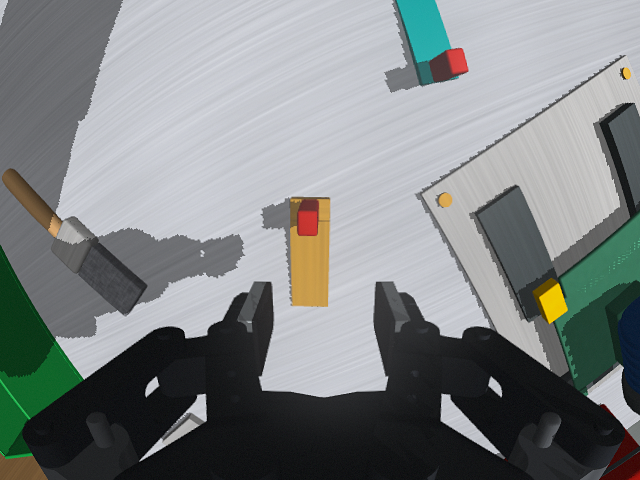

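The wrist view shows the brass wedge with heel corners at (291,198) and (330,198) and toe corners at (291,306) and (327,306). The red tab is at about (308,218).

```bash
python3 - <<'E'
from h import *
o=get_obs();im=cv2.imread('pics/w2.png');hsv=cv2.cvtColor(im,cv2.COLOR_BGR2HSV)
m=cv2.inRange(hsv[185:320,275:345],(10,80,60),(25,255,255));n,lab,stt,c=cv2.connectedComponentsWithStats(m);print(stt)
a=at('wrist',290.5,198,.010,o);b=at('wrist',330,198,.010,o);c=at('wrist',291,306.5,.002,o);d=at('wrist',328,306.5,.002,o)
print(a,b,c,d,np.linalg.norm(a-b),np.linalg.norm(c-d))
h=(a+b)/2;t=(c+d)/2;v=(t-h)[:2];L=np.linalg.norm(v);yaw=np.arctan2(v[1],v[0]);u=v/L
g=h[:2]+u*.009;print('len',L,'yaw',yaw,'grip',g,'toe-based grip',t[:2]-.089*u)
st(g[0],g[1],yaw+np.pi/2)
E
```

```text
[[   0    0   70  135 6023]
 [  15   12   40  110 3427]]
[ 0.40208908 -0.28144267  0.01      ] [ 0.41577467 -0.25331634  0.01      ] [ 0.49022859 -0.32750006  0.002     ] [ 0.50443219 -0.297577    0.002     ] 0.03127916205414193 0.03312298083233726
len 0.09926547391811831 yaw -0.4722956771101047 grip [ 0.41694661 -0.27147389] toe-based grip [ 0.41807355 -0.2720496 ]
t 6.95 p [ 0.4296 -0.2652  0.1569] yaw 1.119 axis [ 0.006 -0.009 -1.   ] F [0.9  0.19 0.62] j6 -0.36
shift units [-0.63 -0.31] rot units [ 0.0042  0.003  -0.0098]
```

drive_tool:
  rows: "-0.6 -0.36 -0.9 0.004 0.003 -0.01 0;0 0 -1 0 0 0 0;0 0 -1 0 0 0 0;0 0 -1 0 0 0 0;0 0 -0.7 0 0 0 0;0 0 0 0 0 0 0"

```text
t: 7.7
position: [0.4157, -0.2698, 0.0565]
eef_rot: [0.37, 1.544, -0.365]
contact_force: [0.2, 1.0, -0.1]
finger_gap: 0.0425
```

```bash
python3 -c "
from h import *
st(.4175,-.2725,1.099)"
```

```text
t 7.7 p [ 0.4157 -0.2698  0.0565] yaw 1.102 axis [-0.004  0.005 -1.   ] F [ 0.24  0.99 -0.09] j6 -0.37
shift units [ 0.09 -0.13] rot units [-0.0022 -0.0019 -0.0015]
```

drive_tool:
  rows: "0.1 -0.13 -0.8 0 0 0 0;0 0 -0.6 0 0 0 0;0 0 -0.35 0 0 0 0;0 0 0 0 0 0 0"

```text
t: 8.2
position: [0.4183, -0.2731, 0.0199]
eef_rot: [0.37, 1.543, -0.365]
contact_force: [0.8, 0.3, -0.1]
finger_gap: 0.0424
```

```bash
python3 -c "
from h import *
st(.4175,-.2725,1.099)"
```

```text
t 8.2 p [ 0.4183 -0.2731  0.0199] yaw 1.103 axis [-0.003  0.004 -1.   ] F [ 0.8   0.31 -0.1 ] j6 -0.37
shift units [-0.04  0.03] rot units [-0.0018 -0.0015 -0.0017]
```

drive_tool:
  rows: "-0.04 0.03 0 -0.002 -0.0015 -0.002 -1;0 0 0 0 0 0 -1;0 0 0 0 0 0 -1;0 0 0 0 0 0 -1;0 0 0 0 0 0 -1"
  grip_force: 35

```text
t: 8.82
position: [0.4179, -0.2729, 0.0209]
eef_rot: [0.369, 1.537, -0.372]
contact_force: [-0.7, 0.2, -1.6]
finger_gap: 0.0133
```

```bash
python3 -c "
from h import *
st(.4175,-.2725,1.099)"
```

```text
t 8.82 p [ 0.4179 -0.2729  0.0209] yaw 1.098 axis [ 0.001 -0.002 -1.   ] F [-0.66  0.16 -1.55] j6 -0.37
shift units [-0.02  0.02] rot units [0.0009 0.0006 0.0004]
```

drive_tool:
  rows: "0 0 1 0 0 0 -1;0 0 1 0 0 0 -1;0.1 0.8 1 0 0 0.03 -1;0.2 0.9 1 0 0 0.04 -1;0.2 0.9 0 0 0 0.04 -1;0.2 0.9 0 0 0 0.04 -1;0.2 0.9 0 0 0 0.04 -1;0.2 0.9 0 0 0 0.04 -1"

```text
t: 9.82
position: [0.4399, -0.1645, 0.1035]
eef_rot: [-0.018, 1.569, 0.016]
contact_force: [0.0, 0.5, -1.8]
finger_gap: 0.0132
```

drive_tool:
  rows: "0.2 0.9 0 0 0 0.04 -1;0.2 0.5 0 0 0 0.025 -1;0 0 0 0 0 0 -1"

```text
t: 10.2
position: [0.4484, -0.1349, 0.1035]
eef_rot: [-0.13, 1.565, 0.127]
contact_force: [-0.9, 0.4, -0.7]
finger_gap: 0.0137
```

```bash
python3 - <<'E'
from h import *
st(.4543,-.1277,1.713)
o,_=snap('wrist','w3.png')
print(o['finger_gap'],proj('wrist',(.585,-.109,.034),o),proj('wrist',(.562,.05,.034),o))
E
```

```text
t 10.2 p [ 0.4484 -0.1349  0.1035] yaw 1.735 axis [ 0.002 -0.002 -1.   ] F [-0.89  0.37 -0.66] j6 -0.74
shift units [0.3  0.36] rot units [ 0.0008  0.0009 -0.0104]
0.013681334920186963 (np.float64(326.7387613354101), np.float64(422.0542038925121)) (np.float64(516.6741094222182), np.float64(408.7571649226486))
```

View pics/w3.png

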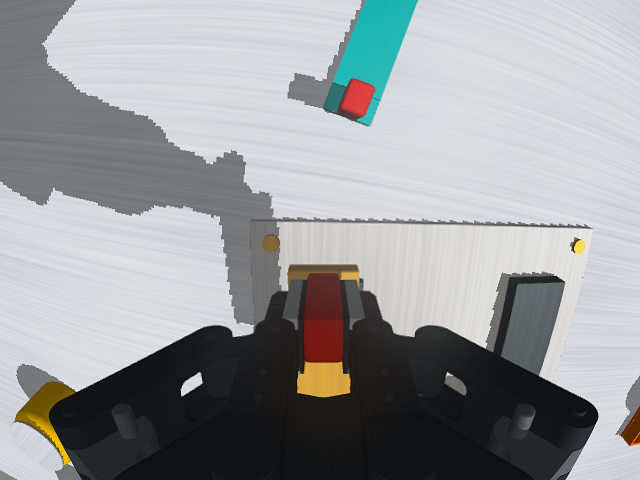

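The wedge is held square in the jaws, with its tab at (324,320). The right packer lies hidden beneath it. I'll lower the wedge onto that packer, short of the foot.

drive_tool:
  rows: "0.3 0.36 -0.5 0.001 0.001 -0.0105 -1;0 0 -1 0 0 0 -1;0 0 -1 0 0 0 -1;0 0 -0.4 0 0 0 -1;0 0 0 0 0 0 -1"

```text
t: 10.88
position: [0.4545, -0.1312, 0.0447]
eef_rot: [-0.104, 1.568, 0.102]
contact_force: [0.2, -0.1, -0.5]
finger_gap: 0.0133
```

```bash
python3 - <<'E'
from h import *
st(.4543,-.1277,1.713)
E
```

```text
t 10.88 p [ 0.4545 -0.1312  0.0447] yaw 1.702 axis [ 0.001 -0.001 -1.   ] F [ 0.21 -0.11 -0.5 ] j6 -0.69
shift units [-0.01  0.17] rot units [0.0006 0.0003 0.0052]
```

drive_tool:
  rows: "0 0.17 -0.15 0 0 0.005 -1;0 0 -0.15 0 0 0 -1;0 0 -0.07 0 0 0 -1;0 0 -0.05 0 0 0 -1"

```text
t: 11.38
position: [0.4556, -0.1284, 0.0378]
eef_rot: [-0.114, 1.565, 0.109]
contact_force: [-0.8, -0.3, -1.9]
finger_gap: 0.0132
```

drive_tool:
  rows: "0 0 -0.05 0 0 0 -1;0 0 -0.05 0 0 0 -1"

```text
t: 11.62
position: [0.4557, -0.1285, 0.0358]
eef_rot: [-0.114, 1.565, 0.109]
contact_force: [-0.6, 0.1, -1.0]
finger_gap: 0.0134
```

```bash
python3 - <<'E'
from h import *
st(.4543,-.1277,1.713)
snap('side','s2.png')
i=cv2.imread('pics/s2.png')[180:330,180:440];cv2.imwrite('pics/s2c.png',cv2.resize(i,None,fx=3,fy=3,interpolation=3))
E
```

```text
t 11.62 p [ 0.4557 -0.1285  0.0358] yaw 1.713 axis [ 0.003 -0.003 -1.   ] F [-0.63  0.14 -0.96] j6 -0.69
shift units [-0.07  0.04] rot units [0.0014 0.0016 0.0001]
```

View pics/s2c.png

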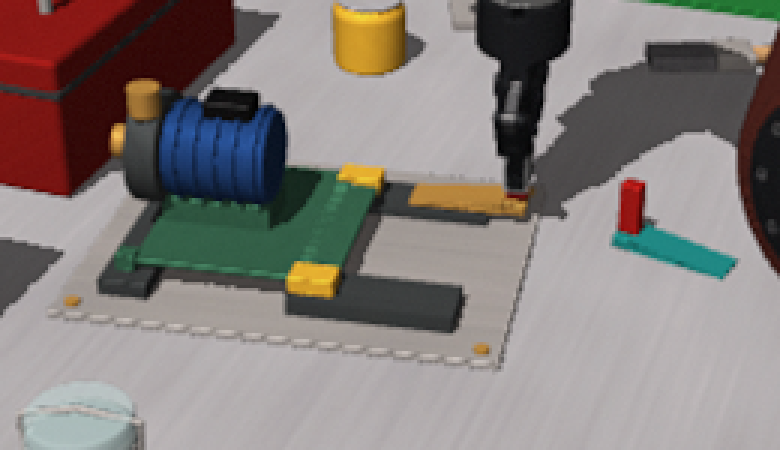

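The wedge lies along the right packer, pointing at the right foot. It isn't bearing on the packer yet, so I'll lower it until it touches.

drive_tool:
  rows: "0 0 -0.04 0.001 0.001 0 -1;0 0 -0.04 0 0 0 -1"

```text
t: 11.92
position: [0.4557, -0.1285, 0.034]
eef_rot: [-0.112, 1.567, 0.111]
contact_force: [-0.1, -0.4, -0.8]
finger_gap: 0.0137
```

drive_tool:
  rows: "0 0 -0.04 0 0 0 -1;0 0 -0.04 0 0 0 -1"

```text
t: 12.18
position: [0.4557, -0.1286, 0.0338]
eef_rot: [-0.112, 1.567, 0.111]
contact_force: [-5.0, 2.5, 10.2]
finger_gap: 0.0136
```

drive_tool:
  rows: "0 0 0.02 0 0 0 -1;0.25 0.035 0 0 0 0 -1;0.25 0.035 0 0 0 0 -1;0.25 0.035 0 0 0 0 -1;0.25 0.035 0 0 0 0 -1"

```text
t: 12.8
position: [0.4771, -0.1257, 0.034]
eef_rot: [-0.112, 1.567, 0.111]
contact_force: [-0.1, 0.1, -2.4]
finger_gap: 0.0134
```

```bash
python3 - <<'E'
from h import *
st(.4543+.05*.99,-.1277+.05*.1415,1.713)
E
```

```text
t 12.8 p [ 0.4771 -0.1257  0.034 ] yaw 1.713 axis [ 0.001 -0.001 -1.   ] F [-0.09  0.08 -2.43] j6 -0.66
shift units [1.33 0.25] rot units [0.0005 0.0005 0.0002]
```

drive_tool:
  rows: "0.25 0.04 0 0 0 0 -1;0.25 0.04 0 0 0 0 -1;0.25 0.04 0 0 0 0 -1;0.2 0.03 0 0 0 0 -1;0.1 0.02 0 0 0 0 -1"

```text
t: 13.42
position: [0.4998, -0.1219, 0.0339]
eef_rot: [-0.112, 1.567, 0.111]
contact_force: [-0.1, -0.9, -0.2]
finger_gap: 0.0135
```

drive_tool:
  rows: "0.12 0.02 0 0 0 0 -1;0.12 0.02 0 0 0 0 -1;0.05 0.01 0 0 0 0 -1"

```text
t: 13.8
position: [0.5059, -0.1209, 0.034]
eef_rot: [-0.112, 1.567, 0.111]
contact_force: [-0.9, -0.1, -0.5]
finger_gap: 0.0134
```

drive_tool:
  rows: "0.1 0.015 0 0 0 0 -1;0.05 0.01 0 0 0 0 -1"

```text
t: 14.05
position: [0.5091, -0.1204, 0.034]
eef_rot: [-0.112, 1.567, 0.111]
contact_force: [-0.1, -0.3, -1.0]
finger_gap: 0.0137
```

drive_tool:
  rows: "0.1 0.015 0 0 0 0 -1;0.05 0.01 0 0 0 0 -1"

```text
t: 14.3
position: [0.5123, -0.1199, 0.034]
eef_rot: [-0.112, 1.567, 0.111]
contact_force: [-0.5, -0.4, -1.3]
finger_gap: 0.0135
```

drive_tool:
  rows: "0.1 0.015 0 0 0 0 -1;0.05 0.01 0 0 0 0 -1"

```text
t: 14.55
position: [0.5155, -0.1193, 0.034]
eef_rot: [-0.112, 1.567, 0.111]
contact_force: [-0.2, -0.3, -0.6]
finger_gap: 0.0135
```

drive_tool:
  rows: "0.1 0.015 0 0 0 0 -1;0.05 0.01 0 0 0 0 -1"

```text
t: 14.8
position: [0.5187, -0.1188, 0.034]
eef_rot: [-0.112, 1.567, 0.111]
contact_force: [-0.4, 0.5, -0.2]
finger_gap: 0.0134
```

drive_tool:
  rows: "0.1 0.015 0 0 0 0 -1;0.05 0.01 0 0 0 0 -1"

```text
t: 15.05
position: [0.5219, -0.1182, 0.0339]
eef_rot: [-0.112, 1.567, 0.111]
contact_force: [-1.4, -1.1, -0.4]
finger_gap: 0.0137
```

drive_tool:
  rows: "0.1 0.015 0 0 0 0 -1;0.05 0.01 0 0 0 0 -1"

```text
t: 15.3
position: [0.5251, -0.1177, 0.034]
eef_rot: [-0.112, 1.567, 0.111]
contact_force: [-1.5, -0.5, 0.2]
finger_gap: 0.0133
```

drive_tool:
  rows: "0.1 0.015 0 0 0 0 -1;0.05 0.01 0 0 0 0 -1"

```text
t: 15.55
position: [0.5266, -0.1175, 0.034]
eef_rot: [-0.112, 1.571, 0.11]
contact_force: [-9.4, -2.1, 5.7]
finger_gap: 0.0141
```

drive_tool:
  rows: "0 0 0 0 0 0 -1;0 0 0 0 0 0 -1"

```text
t: 15.8
position: [0.5265, -0.1175, 0.0341]
eef_rot: [-0.112, 1.572, 0.11]
contact_force: [-1.9, -0.8, -0.1]
finger_gap: 0.0135
```

```bash
python3 - <<'E'
from h import *
st(.5266,-.1175,1.713)
snap('side','s3.png')
i=cv2.imread('pics/s3.png')[200:300,220:400];cv2.imwrite('pics/s3c.png',cv2.resize(i,None,fx=4,fy=4,interpolation=3))
E
```

```text
t 15.8 p [ 0.5265 -0.1175  0.0341] yaw 1.712 axis [-0.004 -0.002 -1.   ] F [-1.91 -0.76 -0.15] j6 -0.6
shift units [ 0. -0.] rot units [ 0.0008 -0.0017  0.0004]
```

View pics/s3c.png

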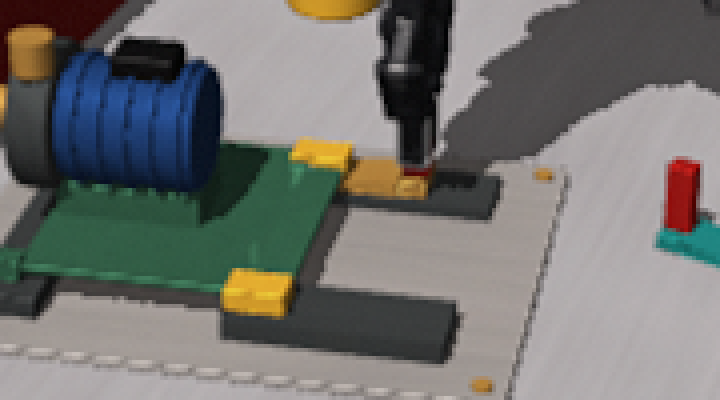

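The wedge is well under the right foot and the push force jumped to about 9 N, so it bears. I'll give it one small extra push so it stays seated, then let go.

drive_tool:
  rows: "0.1 0.015 0 0 0 0 -1;0.1 0.015 0 0 0 0 -1;0 0 0 0 0 0 -1"

```text
t: 16.23
position: [0.5268, -0.1174, 0.0343]
eef_rot: [-0.112, 1.58, 0.108]
contact_force: [1.6, 0.8, -4.1]
finger_gap: 0.0131
```

drive_tool:
  rows: "0 0 0 0 0 0 -0.4;0 0 0 0 0 0 -0.4;0 0 0 0 0 0 -0.4"

```text
t: 16.6
position: [0.5277, -0.1175, 0.0345]
eef_rot: [-0.113, 1.578, 0.108]
contact_force: [0.9, 0.3, 0.5]
finger_gap: 0.0252
```

drive_tool:
  rows: "0 0 1 0 0 0 -0.4;0 0 1 0 0 0 -0.4;0 0 1 0 0 0 -0.4;0.9 0.15 0.3 0.001 -0.005 0.001 -1;0.9 0.15 0 0 0 0 -1;0.9 0.13 0 0 0 0 -1;0 0 0 0 0 0 -1"

```text
t: 17.48
position: [0.5855, -0.1095, 0.1132]
eef_rot: [-0.116, 1.56, 0.108]
contact_force: [-0.4, 0.1, -1.0]
finger_gap: -0.0004
```

```bash
python3 - <<'E'
from h import *
st(.583,-.109,1.713)
o,_=snap('wrist','w4.png');print(o['finger_gap'],proj('wrist',(.585,-.109,.034),o))
E
```

```text
t 17.48 p [ 0.5855 -0.1095  0.1132] yaw 1.713 axis [ 0.009 -0.005 -1.   ] F [-0.4   0.09 -0.95] j6 -0.55
shift units [-0.13  0.02] rot units [ 0.0023  0.0041 -0.0002]
-0.0004321998391445709 (np.float64(323.8740921928477), np.float64(244.3833554624964))
```

View pics/w4.png

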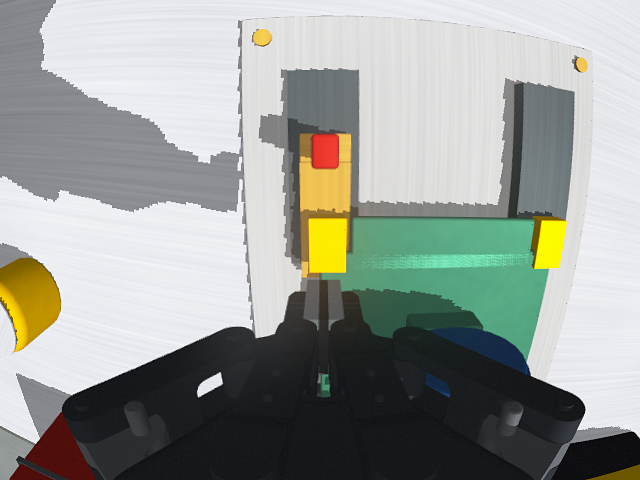

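The wedge lies under the right foot and in line with it, with its toe just showing behind the foot at (307,274). The foot's top is at (327,246). Next I'll press it.

drive_tool:
  rows: "-0.13 0.02 -1 0.002 0.004 0 -1;0 0 -1 0 0 0 -1;0 0 -0.8 0 0 0 -1;0 0 -0.4 0 0 0 -1;0 0 0 0 0 0 -1"

```text
t: 18.15
position: [0.5792, -0.1087, 0.0433]
eef_rot: [-0.11, 1.572, 0.112]
contact_force: [-0.7, 0.2, 0.6]
finger_gap: 0.0003
```

drive_tool:
  rows: "0 0 -0.2 0 0 0 -1;0 0 -0.1 0 0 0 -1"

```text
t: 18.4
position: [0.5798, -0.109, 0.0379]
eef_rot: [-0.111, 1.571, 0.112]
contact_force: [-0.0, -0.3, 0.4]
finger_gap: 0.0001
```

drive_tool:
  rows: "0.05 0 -0.1 0 0 0 -1;0 0 -0.08 0 0 0 -1"

```text
t: 18.65
position: [0.5815, -0.1092, 0.0348]
eef_rot: [-0.111, 1.569, 0.111]
contact_force: [-0.2, -0.0, -0.5]
finger_gap: -0.0001
```

drive_tool:
  rows: "0 0 -0.05 0 0 0 -1;0 0 -0.05 0 0 0 -1"

```text
t: 18.9
position: [0.5815, -0.1093, 0.0339]
eef_rot: [-0.112, 1.569, 0.111]
contact_force: [-5.3, 1.0, 12.7]
finger_gap: -0.0002
```

drive_tool:
  rows: "0 0 -0.04 0 0 0 -1;0 0 -0.04 0 0 0 -1"

```text
t: 19.15
position: [0.5815, -0.1092, 0.034]
eef_rot: [-0.112, 1.569, 0.111]
contact_force: [-3.6, 0.3, 6.6]
finger_gap: 0.0001
```

drive_tool:
  rows: "0 0 1 0 0 0 -1;-0.2 0.9 1 0 0 0 -1;-0.15 1 1 0 0 0 -1;-0.15 1 0 0 0 0 -1;-0.15 1 0 0 0 0 -1;-0.15 1 0 0 0 0 -1;-0.15 1 0 0 0 0 -1;-0.15 1 0 0 0 0 -1"

```text
t: 20.15
position: [0.5564, 0.0393, 0.095]
eef_rot: [-0.111, 1.571, 0.112]
contact_force: [0.2, 0.0, -0.2]
finger_gap: 0.0002
```

```bash
python3 - <<'E'
from h import *
st(.560,.050,1.713)
E
```

```text
t 20.15 p [0.5564 0.0393 0.095 ] yaw 1.713 axis [-0.003  0.    -1.   ] F [ 0.15  0.01 -0.21] j6 -0.31
shift units [0.18 0.54] rot units [-0.0002 -0.0016 -0.0002]
```

drive_tool:
  rows: "0.18 0.54 -0.8 0 -0.001 0 -1;0 0.05 -1 0 0 0 -1;0 0 -0.7 0 0 0 -1;0 0 -0.2 0 0 0 -1;0 0 0 0 0 0 -1"

```text
t: 20.78
position: [0.5589, 0.0541, 0.0352]
eef_rot: [-0.113, 1.572, 0.114]
contact_force: [0.6, -0.3, 0.6]
finger_gap: -0.0001
```

drive_tool:
  rows: "0 0 -0.1 0 0 0 -1;0 0 -0.1 0 0 0 -1"

```text
t: 21.02
position: [0.5595, 0.0539, 0.034]
eef_rot: [-0.112, 1.571, 0.114]
contact_force: [-14.0, 1.8, 24.5]
finger_gap: -0.0004
```

drive_tool:
  rows: "0 0 -0.04 0 0 0 -1;0 0 -0.04 0 0 0 -1"

```text
t: 21.28
position: [0.5605, 0.0536, 0.034]
eef_rot: [-0.113, 1.568, 0.113]
contact_force: [-3.3, 0.2, 5.2]
finger_gap: 0.0002
```

drive_tool:
  rows: "0 0 -0.04 0 0 0 -1;0 0 0 0 0 0 -1;0 0 1 0 0 0 -1;-0.2 0 1 0 0 0 -1;-0.2 0 1 0 0 0 -1;-0.2 0 1 0 0 0 -1;0 0 1 0 0 0 -1;0 0 0 0 0 0 -1"

```text
t: 22.28
position: [0.5499, 0.053, 0.1439]
eef_rot: [-0.113, 1.562, 0.111]
contact_force: [0.0, 0.6, 0.4]
finger_gap: 0.0003
```

```bash
python3 - <<'E'
from h import *
st(.560,.050,1.713)
o,_=snap('wrist','w5.png')
print([proj('wrist',p,o) for p in [(.562,.05,.034),(.585,-.109,.034)]])
E
```

```text
t 22.27 p [0.5499 0.053  0.1439] yaw 1.714 axis [ 0.006 -0.001 -1.   ] F [0.04 0.64 0.43] j6 -0.28
shift units [ 0.51 -0.15] rot units [ 0.0004  0.0027 -0.0003]
[(np.float64(316.0836919835965), np.float64(247.99431541498694)), (np.float64(115.84726686082317), np.float64(246.65427573548334))]
```

View pics/w5.png

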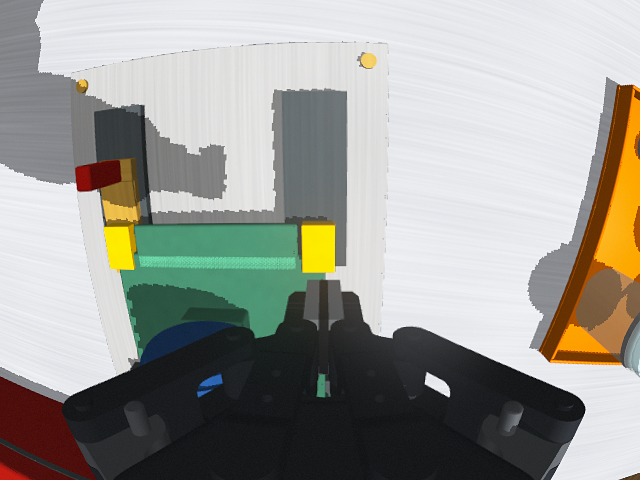

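Both feet held at about 34 mm. The wedge is in place, the feet are where they were within a few px, and the tool is clear, so I'll hand in.

```bash
python3 -c "
from h import *
print(close_job())"
```

```text
the job is handed in; nothing more can be done
None
```

The brass wedge is under the right front foot, which was the one that rocked, and the job is handed in. It reported no verdict.

- **Finding the loose foot:** I pressed the right foot first. It dipped about 5.5 mm under light force before meeting its packer. One reading peaked at 26.5 N there, more than a light press but under the 45 N limit. I did not press the left foot until the end, since the right had already shown itself.
- **Wedging:** I slid the wedge along the right packer until the push force rose to about 9 N. Its toe was then about 48 mm in and showing behind the foot. I pushed it a fraction of a millimetre further to seat it and let go.
- **Pressing again:** The right foot held at 34 mm under readings of 12.7 and then 6.6 N. The left then held at 34 mm under 24.5 and then 5.2 N. Neither dipped.
- **Last look:** The wedge lay in line under the right foot, and the pump had moved no more than a millimetre or two. The tool was clear. The bystanders in view looked untouched. The clock stood at about 22 s.

**Disagreement and limits:** My two estimates of the gap differ. The press gave about 5.5 mm, while the wedge's depth and the packer height gave about 6.7 to 7 mm. I relied on the force rise instead. I read forces only at the ends of moves, so I inferred that each press stayed above 4 N for long enough.

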